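Crimp a vial through the press guard

ROBOT

A 6-joint arm with a two-finger parallel gripper is mounted at the origin on the work surface. World frame = base frame: x ahead of the robot, y to its left, z up, the work surface at z = 0. Lengths are in mm, angles in rad, forces in N, time in s.
With the tool pointing down it reaches from about 350 to 975 mm from the base axis. Payload 4.9 kg.
Tool frame: the origin (TCP) lies midway between the tips of the shut fingers; the grasp point (between the pads) lies 19 mm behind it; z points along the fingers, y is the line along which they close (so a half turn about z gives the same grasp; the last joint's range is limited). The gripper opens to 85 mm and grips with 20 to 120 N. Pads are 22 mm wide; open, the fingers measure 114 mm over their backs; the gripper's body (76 mm by 85 mm) begins 54 mm behind the grasp point. The pads swing forward as they close: fully open they stand 13 mm farther back than shut.
Start: joints at [1.034, 0.053, 1.613, -0, 1.476, -0.119], TCP at [253.582, 571.224, 191.604] pointing down, gripper open.
Joint ranges: [-3.01, 3.01], [-1.01, 2.22], [0.06, 2.58], [-1.02, 4.17], [0.09, 2.62], [-3.14, 3.14]. Speed limits (rad/s): [2.57, 2.57, 3.14, 3.14, 3.14, 3.14].

INTERFACE

Orientations are given as [roll, pitch, yaw] about the fixed x, y, z axes, in that order (R = Rz(yaw) Ry(pitch) Rx(roll)).
In Python, from rig import bot, snapshot, order gives the robot as it stands.
- The arm moves only by the shell command python3 -m handwheel 'ROWS'. ROWS is JSON, a list of rows, each an object with "translation": the shift along the tool's x, y, z in mm, a list of three; "spin": the turn about the tool's z in units of 8 degrees (1.0 is 8 degrees); "claw": the closure in counts, from 0 (fully open) to 255 (shut). In form: [{"translation": [dx, dy, dz], "spin": spin, "claw": claw}, ...]. A call has exactly 10 rows; each row is the pose to reach, as a shift and turn from the pose commanded when the call began, along the tool's axes at that moment; what a row does not reach only later rows make up. A row lasts 1/10 s, in which the tool goes at most 50 mm and 8.59 degrees, less where a joint would pass 70% of its speed; a pose out of reach is approached as far as the arm can. A call with a gripper value outside its range is refused whole. The fingers move at their own pace and stop on an object; the grip force is fixed at half the most. Time passes only in rows, so rows that repeat a pose let the fingers close, or fill a call up. It gives the time, the measured TCP pose, the force, the opening and the grip force at its end, in the units of the state.
- bot.get_obs(): the state, without advancing time (a new reading comes with each control period).
- snapshot(name): name is "scene" or "top" or "wrist"; returns a dict with "pixels" (400x640x3 uint8, blue, green, red), "depth" (400x640 float32, mm along the optical axis (not along the pixel's ray), 0 where there is no reading), "fx", "fy", "cx", "cy" (pixels), "R" (3x3) and "t" (3): a world point X has camera coordinates R X + t. Camera axes: x right, y down, z forward; pixel columns grow to the right and rows downward; lengths in mm; the calibration is good to about 2 mm. A picture is of the moment at which its call begins.
- order.sign_off(): hands the job in; it is judged then, once.
The state is a dict: "time_s": time; "joint_positions": joint angles; "qvel": joint speeds; "tau": joint torques, N m; "tcp_pos": TCP position; "tool_rot": TCP orientation; "contact_force": force on the tool from outside, world axes, zero at the start; "ft_torque": the same for the moment, N m; "opening": finger opening in mm; "grasp_force": force on a finger pad.
Only numpy, scipy, OpenCV 4.12 (cv2) and the standard library are available. Lean on these libraries where they do the work, as an engineer would, in place of code of your own. Each camera call takes 0.05 s, during which the arm holds its last target. There are 200 camera calls.

TASK

Push the vial carriage of the small crimping press fully home under its ram. Only then reach down through the window in the top of the guard, press the hand lever all the way down with closed fingertips, hold it there for about two seconds, and let it spring back up. Never touch the guard, and leave the loose things on the bench where they stand; nothing needs to be gripped or lifted.

Things in the scene. Friction and masses are not known exactly. Their poses are not given: they have to be found in the camera images.
- press: crimping press fixed to the bench: grey base plate 135 mm (x) by 340 mm (y), 12 mm high, from y = -70 to +270 mm of its frame; white column 118 mm high at x = +61 mm carrying the hand lever. Origin on the bench surface, z up, +y along the base to the side where the carriage comes out, -x side towards the robot (turned by up to 0.4 rad)
- carriage (a joint): slide of the aluminium carriage that carries one glass vial, in m: 0 = pulled fully out, 0.09 = fully home against its stop with the vial under the ram; starts between 0 and 0.03. It moves along the press's -y as the value grows. It drags with about 2 N and stays where it is left
- push_face (a point): centre, 52 mm above the bench, of the outer (press +y) face of the carriage's upright push plate: 60 mm wide (press x), 10 mm thick (y), from 24 to 80 mm above the bench. Push it along the press's -y. Nothing of the carriage lies beyond the face; the base's rails there are 20 mm high. At home the face is 170 mm from the press origin, 80 to 100 mm outside the guard. Axes as the press
- lever (a joint): hinge of the hand lever, in rad: 0 = up (rest), 0.35 = fully down against its stop. A spring always returns it to 0; it takes about 4 N to start and 8 N at the pad to hold fully down. It drives the ram by itself
- lever_pad (a point): centre of the top of the black lever pad, 34 mm (x) by 36 mm (y), on the free end of the steel lever. At rest 135 mm above the bench, 10 mm under the window's plane; fully down 26 mm lower, moving almost straight down (under 6 mm sideways), its hinge 75 mm away on the press's +x side. It slopes 0.17 rad at rest, high towards the press's -x; fully down as much the other way
- guard: fixed guard hood over the press, 180 mm (x) by 160 mm (y), 145 mm high; origin on the bench under its centre, axes parallel to the press's, up to 10 mm off the press origin in x and y. White top plate 6 mm thick with one rectangular window, aluminium corner posts, thin clear side panels; the +y side is open below 92 mm for the carriage. Never to be touched
- window (a point): centre of the window in the guard's top plate, at its upper surface, 145 mm above the bench. The opening is 100 mm along the guard's x and 94 mm along its y. The lever pad lies below it, up to 15 mm off its centre. Site axes are those of the guard
- vial: loose capped amber glass vial, 26 mm across and 55 mm high, standing beyond the press near its carriage end; origin under its centre. Leave it alone
- beaker: loose yellow plastic cup, 70 mm across and 85 mm high, standing past the closed -y end of the press; origin under its centre. Leave it alone
- stopper: loose glass stopper, 36 mm across and 50 mm high, standing on the robot's side of the press; origin under its centre. Leave it alone

How it is judged (in metres and radians):
On the way, in this order (a step that is already met when the one before it is completed fails the run):
1. the carriage is pushed fully home (within 4 mm of its stop) with the lever still up (value of joint carriage above 0.086 m and value of joint lever below 0.08 rad), for 0.2 s.
2. the lever is held fully down (within 0.05 rad of its stop) for 1.2 s with the carriage home (value of joint lever above 0.3 rad and value of joint carriage above 0.086 m), for 1.2 s.
3. the lever is let back up (value of joint lever below 0.05 rad), for 0.2 s.
At the end, for the whole second after the job is handed in: The carriage is home (joint above 0.086 m), the lever is back up (below 0.05 rad) after having been held down, and vial, cup and stopper stand upright within 15 mm of where they were (value of joint carriage above 0.086 m and value of joint lever below 0.05 rad and distance of each of vial, beaker, stopper from where it was at the start of the episode below 0.015 m and angle between each of vial, beaker, stopper's own z axis and vertical below 0.2 rad); the robot touches nothing.
It fails at once if the robot touches the guard (contact force between any of the arm, the fingers and guard above 0.5 N).
It fails at once if the lever is pressed before the carriage is home (value of joint lever above 0.1 rad and value of joint carriage below 0.084 m).
It fails at once if a loose thing is lifted or shoved (distance of any of vial, beaker, stopper from where it was at the start of the episode above 0.03 m).
It also fails if it takes over 51 s, if anything falls off the work surface, if the arm or the gripper's body presses on something with over 40 N, if the wrist force passes 120 N, or if a joint passes its speed limit or range.

## Working session

There is one attempt and no reset: what is moved stays moved. The work goes in short steps, Python scripts to look and compute and a shell command to move; the robot and the scene stay as the last step left them, time stands still between calls to the robot, and variables do not carry over. Pictures are saved under pics/ and viewed, at most 10 in all, crops included, and the job is handed in when it is done.

```bash
mkdir -p pics; python3 - <<'E'
from rig import bot, snapshot
import cv2, numpy as np
for n in ("top","scene"):
    s=snapshot(n); cv2.imwrite(f"pics/{n}0.png",s["pixels"]); np.savez(f"{n}0.npz",**s)
    print(n,s["fx"],s["cx"],s["cy"],np.round(-s["R"].T@s["t"]),np.round(s["R"],2).tolist())
o=bot.get_obs(); print(o["time_s"],o["tcp_pos"],o["tool_rot"],o["contact_force"])
E
```

```text
top 365.4473601947214 325.128581062589 199.95336316857575 [360.  21. 970.] [[0.0, -1.0, -0.0], [-0.98, -0.0, -0.19], [0.19, 0.0, -0.98]]
scene 491.79442433622387 330.9590283171605 188.9398081009265 [872. 391. 891.] [[-0.76, 0.65, -0.01], [0.56, 0.63, -0.54], [-0.34, -0.42, -0.84]]
0.1 [253.30102151 570.71063364 190.51764274] [-3.13983705e+00 -2.01239619e-04  2.72374804e+00] [-0.28249758 -0.18851755 -0.54671917]
```

View pics/top0.png

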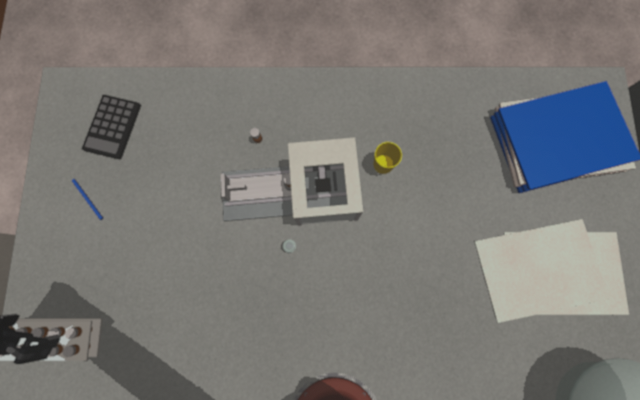

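View pics/scene0.png

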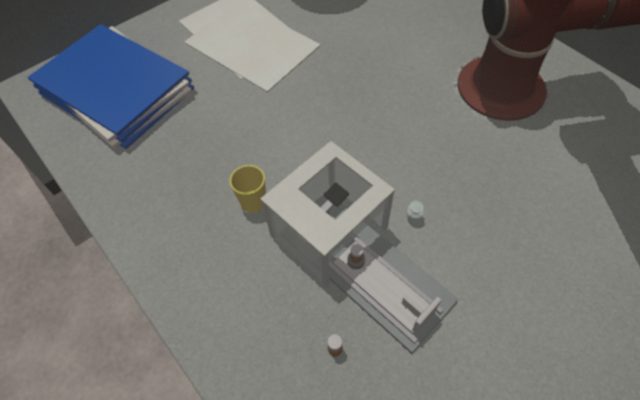

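The top view shows the guard's white top at about (325,178), with its window at (325,184) and the black pad at (324,184). The push plate is at (223,187), the vial at (256,135), the stopper at (289,246) and the cup at (388,156). The scene view shows the push plate near (425,312) and the pad at (337,193).

```bash
cat > h.py <<'E'
import numpy as np, cv2
def load(n): return dict(np.load(n+".npz"))
def cloud(s):
    v,u=np.mgrid[:400,:640]; d=s["depth"].astype(float)
    P=np.stack([(u-s["cx"])/s["fx"]*d,(v-s["cy"])/s["fy"]*d,d],-1)
    P=(P-s["t"])@s["R"]; P[d==0]=np.nan; return P
def ray(s,uv,z):
    r=s["R"].T@np.array([(uv[0]-s["cx"])/s["fx"],(uv[1]-s["cy"])/s["fy"],1]); c=-s["R"].T@s["t"]
    return c+r*(z-c[2])/r[2]
E
python3 - <<'E'
from h import *
for n,roi,zoom in (("top0",(205,110,215,150),3.7),("scene0",(220,130,250,230),2.6)):
    s=load(n); P=cloud(s); x,y,w,h=roi
    cv2.imwrite(f"pics/{n}c.png",cv2.resize(s["pixels"][y:y+h,x:x+w],None,fx=zoom,fy=zoom,interpolation=cv2.INTER_CUBIC))
    m=np.zeros((400,640),bool); m[y:y+h,x:x+w]=1
    z=P[...,2]
    g=m&(abs(z-145)<10)
    mm=(g*255).astype(np.uint8); k,l,st,_=cv2.connectedComponentsWithStats(mm); i=1+st[1:,4].argmax()
    cs,hi=cv2.findContours((l==i).astype(np.uint8),cv2.RETR_CCOMP,cv2.CHAIN_APPROX_NONE)
    for c in sorted(cs,key=len)[-2:]:
        q=np.array([ray(s,p[0],145)[:2] for p in c],np.float32); print(n,"guard/window",len(c),cv2.minAreaRect(q),"medz",np.nanmedian(z[l==i]))
    px=s["pixels"].astype(int)
    dk=m&(px.max(-1)<45); k,l,st,ce=cv2.connectedComponentsWithStats((dk*255).astype(np.uint8))
    for j in range(1,k):
        if st[j,4]>30: print("dark",st[j],ce[j],ray(s,ce[j],135),np.nanmedian(z[l==j]))
    # raised objects
    r=m&(z>30)&(z<120); k,l,st,ce=cv2.connectedComponentsWithStats((r*255).astype(np.uint8))
    for j in range(1,k):
        if st[j,4]>12: Q=P[l==j]; print("obj",st[j],np.round(np.nanmean(Q,0)),np.round(np.nanmax(Q[:,2])))
    b=m&(z>8)&(z<18); Q=P[b]
    print("base",cv2.minAreaRect(Q[:,:2].astype(np.float32)))
E
```

```text
top0 guard/window 162 ((560.3575439453125, 20.696746826171875), (104.59996795654297, 98.77898406982422), 5.121722221374512) medz 144.90065402912435
top0 guard/window 283 ((579.4111938476562, 22.683570861816406), (181.443115234375, 159.8596649169922), 5.086185455322266) medz 144.90065402912435
obj [250 127  11  11  88] [724. 208.  52.] 60.0
obj [374 141  29  31 440] [ 659. -141.   64.] 88.0
obj [313 164  18  14 112] [610.  31. 102.] 120.0
obj [221 173  26  27 298] [576. 268.  61.] 83.0
obj [284 175   8  15  93] [587. 118.  61.] 79.0
obj [295 212  67  12 338] [494.  14.  75.] 119.0
obj [283 239  14  13 130] [427. 112.  44.] 51.0
base ((603.2631225585938, 70.60592651367188), (464.2726745605469, 239.629150390625), 86.772216796875)
scene0 guard/window 149 ((560.8583984375, 24.79907989501953), (99.82108306884766, 93.84391784667969), 5.091314792633057) medz 144.42032062811276
scene0 guard/window 275 ((581.0314331054688, 27.16657257080078), (183.3887481689453, 163.87364196777344), 5.090647220611572) medz 144.42032062811276
obj [ 298  158   73   40 1225] [515. -24.  70.] 114.0
obj [ 229  165   37   42 1021] [ 653. -138.   62.] 88.0
obj [ 262  196  131   85 1772] [628.  57.  83.] 120.0
obj [407 200  17  18 211] [430. 118.  42.] 51.0
obj [321 204  13  11  42] [590.  36. 115.] 120.0
obj [347 243  18  26 337] [594. 121.  56.] 79.0
obj [401 294  40  38 546] [581. 272.  62.] 83.0
obj [327 334  15  18 207] [727. 213.  53.] 59.0
base ((566.8516845703125, 81.93717956542969), (460.2125244140625, 297.9024658203125), 80.90568542480469)
```

View pics/top0c.png

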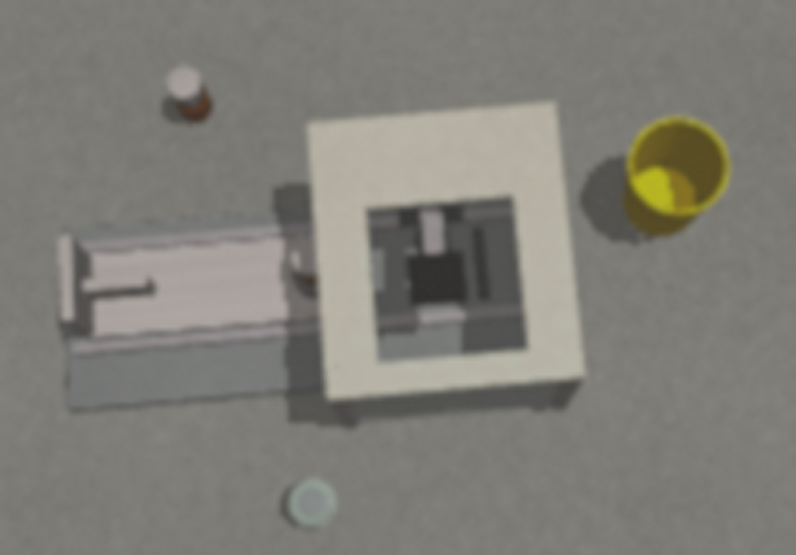

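View pics/scene0c.png

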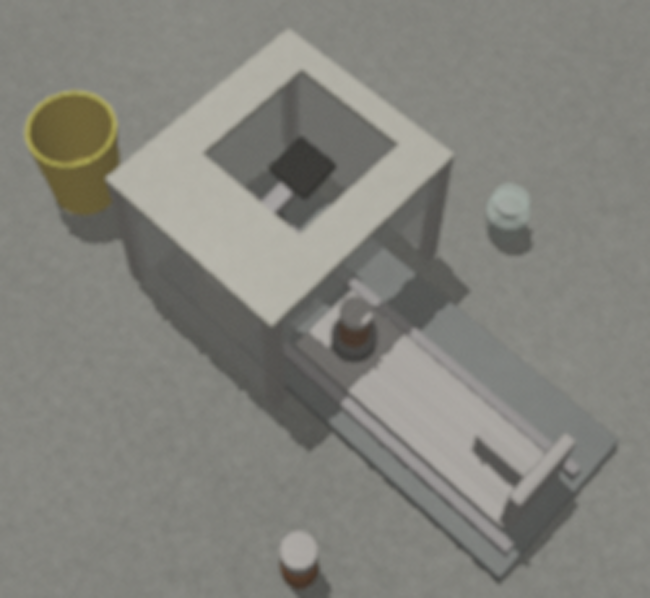

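```bash
python3 - <<'E'
from h import *
a=.089; ex=np.array([np.cos(a),np.sin(a)]); ey=np.array([-np.sin(a),np.cos(a)])
t=load("top0"); s=load("scene0")
print("pad",ray(t,(323.1,185.1),135),ray(s,(336.5,194.2),135))
for sc,roi in((t,(215,168,18,40)),(s,(395,285,50,55))):
    P=cloud(sc); x,y,w,h=roi; Q=P[y:y+h,x:x+w].reshape(-1,3); Q=Q[Q[:,2]>66]
    u=Q[:,:2]@ex; v=Q[:,:2]@ey; pu=np.percentile(u,[2,50,98]); pv=np.percentile(v,[2,50,98]); print(len(Q),pu,pv,np.percentile(Q[:,2],[5,95]))
    print("face centre", (pu[0]+pu[2])/2*ex+pv[2]*ey)
# plate top edge pixels from crops: outer-top corners
for sc,pts in((t,[(221,174),(222,196.5)]),):
    for p in pts: r=ray(sc,p,80); print(r, r[:2]@ex, r[:2]@ey)
print("window uv", np.array([560.6,22.7])@ex,np.array([560.6,22.7])@ey)
from rig import bot
print(bot.get_obs()["tool_rot"])
E
```

```text
pad [560.80411779  26.6532744  135.        ] [564.14460186  33.50890173 135.        ]
125 [569.43418443 597.22183354 627.64679403] [220.91143924 225.10429008 230.90997545] [68.51277005 81.9375748 ]
face centre [575.64766612 283.19586596]
240 [571.45070696 601.64999063 628.55946751] [224.25991929 229.804005   234.06717813] [69.28069428 82.04203619]
face centre [576.82584718 286.47075   ]
[602.43226095 284.23580227  80.        ] 625.3115058667983 229.56511267271125
[544.56675738 278.46469936  80.        ] 567.1620770316766 228.96008474417854
window uv 560.398842790681 -27.21740250034196
[-3.13983705e+00 -2.01239619e-04  2.72374804e+00]
```

```bash
python3 -m handwheel '[{"translation":[-20,-5,0],"spin":-0.3,"claw":255},{"translation":[-60,-15,0],"spin":-0.8,"claw":255},{"translation":[-105,-26,0],"spin":-1.3,"claw":255},{"translation":[-150,-37,0],"spin":-1.8,"claw":255},{"translation":[-195,-48,0],"spin":-2.3,"claw":255},{"translation":[-240,-59,0],"spin":-2.8,"claw":255},{"translation":[-285,-70,0],"spin":-3.2,"claw":255},{"translation":[-330,-81,0],"spin":-3.5,"claw":255},{"translation":[-370,-91,0],"spin":-3.63,"claw":255},{"translation":[-392,-97,0],"spin":-3.63,"claw":255}]'
python3 - <<'E'
from rig import snapshot,bot
import cv2
s=snapshot("scene"); cv2.imwrite("pics/s1.png",s["pixels"]); o=bot.get_obs(); print(o["tcp_pos"],o["tool_rot"],o["contact_force"])
E
```

```text
time_s: 1.1
tcp_pos: [574.4, 320.9, 190.8]
tool_rot: [-3.141, -0.001, -3.055]
contact_force: [-0.3, 0.7, 0.2]
opening: -0.3
grasp_force: 0.0
[576.21051261 319.16406636 190.6459242 ] [-3.13915435e+00  6.00331634e-04 -3.05714142e+00] [ 1.06703895 -1.5011496  -0.28284385]
```

View pics/s1.png

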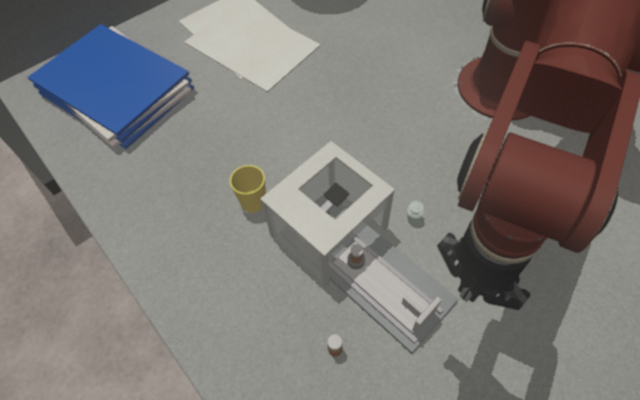

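The arm is over the base plate's open end, with the gripper at about (485,270), clear of the vial and guard. The gripper looks wide, so I'll check its extents from depth before pushing.

```bash
python3 - <<'E'
from rig import snapshot,bot
from h import *
from scipy.spatial.transform import Rotation as R
o=bot.get_obs(); Rt=R.from_euler("xyz",o["tool_rot"]).as_matrix(); print(o["tcp_pos"],o["tool_rot"],o["contact_force"])
for n in("scene","top"):
    s=snapshot(n); P=cloud(s).reshape(-1,3); Q=(P-o["tcp_pos"])@Rt
    Q=Q[(abs(Q[:,:2])<130).all(1)&(Q[:,2]>-260)&(Q[:,2]<20)]
    for h in range(-20,260,20):
        q=Q[(-Q[:,2]>=h)&(-Q[:,2]<h+20)]
        if len(q)>3: print(n,h,len(q),"x",np.round(np.percentile(q[:,0],[2,98])),"y",np.round(np.percentile(q[:,1],[2,98])))
E
```

```text
[576.21051261 319.16406636 190.6459242 ] [-3.13915435e+00  6.00331634e-04 -3.05714142e+00] [ 1.06703895 -1.5011496  -0.28284385]
scene 40 97 x [-12.  -6.] y [-12.  14.]
scene 60 121 x [-12.   6.] y [-12.  14.]
scene 80 444 x [-14.   7.] y [-33.  35.]
scene 100 475 x [-18.   0.] y [-49.  51.]
scene 120 832 x [-20.  11.] y [-59.  61.]
scene 140 250 x [-20.   5.] y [-45.  46.]
scene 160 252 x [-38.  -6.] y [-31.  38.]
scene 180 546 x [-38. -10.] y [-31.  37.]
scene 200 898 x [-38.  -1.] y [-33.  37.]
scene 220 453 x [-38.  -8.] y [-31.  36.]
scene 240 831 x [-37.  -5.] y [-31.  36.]
top 40 35 x [ 6. 12.] y [-12.   6.]
top 60 21 x [ 7. 12.] y [-13.   4.]
top 80 88 x [-5. 14.] y [-33.  -4.]
top 100 60 x [ 3. 17.] y [-53. -13.]
top 120 190 x [-11.  16.] y [-61. -17.]
top 140 113 x [-8. 12.] y [-45. -22.]
top 160 75 x [-17.  19.] y [-38. -32.]
top 180 87 x [-21.  15.] y [-37. -30.]
top 200 45 x [-17.  33.] y [-37.  23.]
top 220 29 x [34. 38.] y [-1. 16.]
top 240 91 x [30. 38.] y [-9. 22.]
```

```bash
python3 -m handwheel '[{"translation":[0,0,10],"spin":0,"claw":255},{"translation":[0,0,28],"spin":0,"claw":255},{"translation":[0,0,46],"spin":0,"claw":255},{"translation":[0,0,64],"spin":0,"claw":255},{"translation":[0,0,82],"spin":0,"claw":255},{"translation":[0,0,100],"spin":0,"claw":255},{"translation":[0,0,116],"spin":0,"claw":255},{"translation":[0,0,130],"spin":0,"claw":255},{"translation":[0,0,138],"spin":0,"claw":255},{"translation":[0,0,142],"spin":0,"claw":255}]'
python3 -m handwheel '[{"translation":[0,-5,0],"spin":0,"claw":255},{"translation":[0,-12,0],"spin":0,"claw":255},{"translation":[0,-20,0],"spin":0,"claw":255},{"translation":[0,-28,0],"spin":0,"claw":255},{"translation":[0,-36,0],"spin":0,"claw":255},{"translation":[0,-44,0],"spin":0,"claw":255},{"translation":[0,-52,0],"spin":0,"claw":255},{"translation":[0,-60,0],"spin":0,"claw":255},{"translation":[0,-66,0],"spin":0,"claw":255},{"translation":[0,-70,0],"spin":0,"claw":255}]'
```

```text
time_s: 2.25
tcp_pos: [572.2, 323.3, 48.5]
tool_rot: [-3.141, -0.001, -3.053]
contact_force: [0.8, -0.3, 0.4]
opening: 0.0
grasp_force: 0.0
time_s: 3.25
tcp_pos: [578.8, 253.2, 49.6]
tool_rot: [-3.142, -0.0, -3.053]
contact_force: [-0.3, 0.7, -0.8]
opening: 0.1
grasp_force: 0.0
```

```bash
python3 -m handwheel '[{"translation":[0,-3,0],"spin":0,"claw":255},{"translation":[0,-7,0],"spin":0,"claw":255},{"translation":[0,-11,0],"spin":0,"claw":255},{"translation":[0,-15,0],"spin":0,"claw":255},{"translation":[0,-19,0],"spin":0,"claw":255},{"translation":[0,-22,0],"spin":0,"claw":255},{"translation":[0,-25,0],"spin":0,"claw":255},{"translation":[0,-27,0],"spin":0,"claw":255},{"translation":[0,-29,0],"spin":0,"claw":255},{"translation":[0,-30,0],"spin":0,"claw":255}]'
python3 - <<'E'
from rig import snapshot,bot
from h import *
s=snapshot("scene"); P=cloud(s); o=bot.get_obs(); print(o["tcp_pos"],o["contact_force"])
cv2.imwrite("pics/s2.png",cv2.resize(s["pixels"][130:360,220:540],None,fx=2.4,fy=2.4,interpolation=cv2.INTER_CUBIC))
E
```

```text
time_s: 4.25
tcp_pos: [581.4, 223.7, 49.6]
tool_rot: [3.142, 0.0, -3.053]
contact_force: [0.3, -0.0, -0.3]
opening: 0.1
grasp_force: 0.0
[581.423634   223.70968796  49.58429777] [0.64463602 0.16051277 0.42926481]
```

View pics/s2.png

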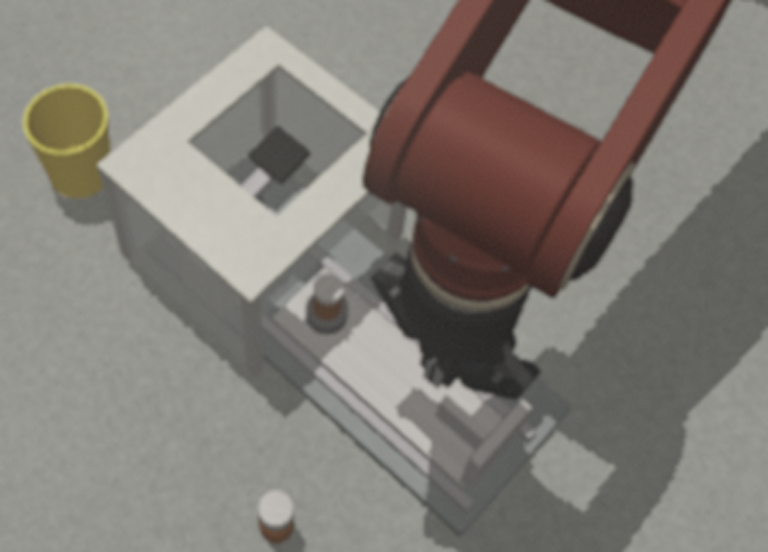

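The plate and the carried vial still look unmoved, at crop pixels (495,432) and (327,300). I'll check where the tip really is against the plate.

```bash
python3 - <<'E'
from rig import snapshot,bot
from h import *
from scipy.spatial.transform import Rotation as R
o=bot.get_obs(); print(o["time_s"],o["tcp_pos"],o["joint_positions"],o["contact_force"],o["tau"])
T=np.array(o["tcp_pos"]); Rt=R.from_euler("xyz",o["tool_rot"]).as_matrix()
for n in("scene","top"):
    s=snapshot(n)
    for X in (T,T+[0,0,100],[576,284,80]):
        c=s["R"]@X+s["t"]; print(n,np.round([c[0]/c[2]*s["fx"]+s["cx"],c[1]/c[2]*s["fy"]+s["cy"],c[2]]))
    P=cloud(s).reshape(-1,3); Q=P-T
    Q=Q[(abs(Q[:,:2])<130).all(1)&(P[:,2]>90)&(P[:,2]<240)&(P[:,1]>130)]
    for h in range(40,200,20):
        q=Q[(Q[:,2]>=h)&(Q[:,2]<h+20)]
        if len(q)>3: print(n,h,len(q),"x",np.round(np.percentile(q[:,0],[2,98])),"y",np.round(np.percentile(q[:,1],[2,98])))
    if n=="top": cv2.imwrite("pics/t2.png",cv2.resize(s["pixels"][100:280,180:400],None,fx=3.3,fy=3.3,interpolation=cv2.INTER_CUBIC))
E
```

```text
4.3 [581.423634   223.70968796  49.58429777] [ 2.47939476e-01  1.72442007e-01  1.73040960e+00 -5.54492203e-05
  1.23876793e+00 -1.41177527e+00] [0.64463602 0.16051277 0.42926481] [ 1.28811398e-01 -4.13619518e+01 -3.38018239e+01  2.13581946e-02
 -3.22900967e-03 -6.16230885e-03]
scene [399. 293. 878.]
scene [406. 271. 793.]
scene [429. 310. 829.]
scene 40 56 x [-2. 12.] y [-11.  14.]
scene 60 55 x [ 4. 12.] y [-9. 15.]
scene 80 209 x [-8. 16.] y [-32.  36.]
scene 100 230 x [-1. 19.] y [-47.  52.]
scene 120 454 x [-15.  18.] y [-59.  61.]
scene 140 131 x [-10.  16.] y [-45.  48.]
scene 160 136 x [-8. 38.] y [-19.  38.]
scene 180 150 x [-4. 38.] y [-25.  38.]
top [247. 185. 946.]
top [238. 175. 848.]
top [220. 184. 915.]
top 80 6 x [-8.  6.] y [-39. -30.]
top 100 26 x [-8.  1.] y [-52. -33.]
top 120 145 x [-15.  17.] y [-63.  58.]
top 140 37 x [-6. 11.] y [-49. -38.]
```

View pics/t2.png

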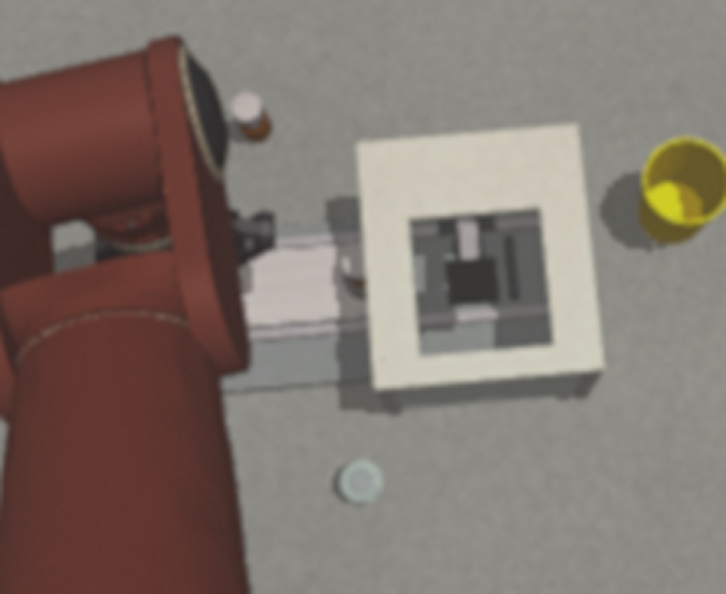

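The carriage didn't move. No gripper points show below 40 mm above the reported TCP, so the real fingertips may have gone over the plate. I'll back out the same way and look at the tips.

```bash
python3 -m handwheel '[{"translation":[0,5,0],"spin":0,"claw":255},{"translation":[0,15,0],"spin":0,"claw":255},{"translation":[0,30,0],"spin":0,"claw":255},{"translation":[0,45,0],"spin":0,"claw":255},{"translation":[0,60,0],"spin":0,"claw":255},{"translation":[0,75,0],"spin":0,"claw":255},{"translation":[0,90,0],"spin":0,"claw":255},{"translation":[0,105,0],"spin":0,"claw":255},{"translation":[0,115,0],"spin":0,"claw":255},{"translation":[0,120,0],"spin":0,"claw":255}]'
python3 - <<'E'
from rig import snapshot,bot
from h import *
s=snapshot("scene"); P=cloud(s); o=bot.get_obs(); T=np.array(o["tcp_pos"]); print(T,o["contact_force"])
Q=P-T; m=(abs(Q[...,:2])<25).all(-1)&(P[...,2]>15); z=Q[...,2][m]; print(np.histogram(z,bins=range(-60,140,10)))
def pr(X): c=s["R"]@X+s["t"]; return np.array([c[0]/c[2]*s["fx"]+s["cx"],c[1]/c[2]*s["fy"]+s["cy"]])
c=pr(T); print(c)
x,y=int(c[0])-60,int(c[1])-90
im=cv2.resize(s["pixels"][y:y+150,x:x+140],None,fx=4,fy=4,interpolation=cv2.INTER_CUBIC)
im=cv2.convertScaleAbs(im,alpha=1.8)
cv2.drawMarker(im,tuple(int(k) for k in (c-[x,y])*4),(0,255,0),0,20); cv2.imwrite("pics/s3.png",im); print(x,y)
w=snapshot("wrist"); cv2.imwrite("pics/w3.png",w["pixels"]); np.savez("w3.npz",**w); print(-w["R"].T@w["t"],pr.__name__)
E
```

```text
time_s: 5.4
tcp_pos: [570.5, 344.6, 49.6]
tool_rot: [-3.142, -0.0, -3.052]
contact_force: [0.3, 0.2, -0.1]
opening: -0.5
grasp_force: 0.0
[570.50070122 344.78995991  49.58026449] [-0.5277568   0.24597122  0.2638396 ]
(array([ 0,  0,  0,  0,  0,  0,  0,  0,  0,  0, 20, 40, 35, 31, 62, 80, 27,
       45, 18]), array([-60, -50, -40, -30, -20, -10,   0,  10,  20,  30,  40,  50,  60,
        70,  80,  90, 100, 110, 120, 130]))
[454.97354622 340.55760385]
394 250
[500.16475411 338.51881945 231.97587666] pr
```

View pics/s3.png

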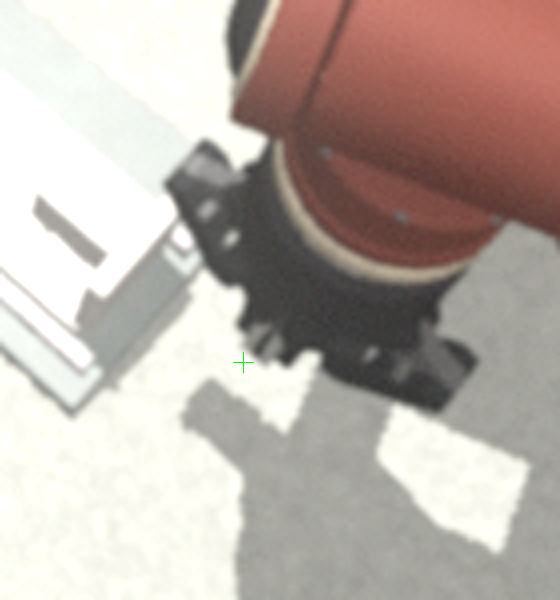

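The real shut tips are at about (265,345) in the crop, well above the reported TCP marker at (243,362). They are lifted along the tool axis, so I'll quantify that offset.

```bash
python3 - <<'E'
from h import *
from rig import bot,snapshot
T=np.array(bot.get_obs()["tcp_pos"])
for n in("scene","top","wrist"):
    P=cloud(snapshot(n)); Q=P-T; m=(abs(Q[...,:2])<25).all(-1)&(Q[...,2]>-30)&(Q[...,2]<75); z=Q[m]
    if len(z): i=z[:,2].argsort()[:12]; print(n,len(z),np.round(z[i],1).tolist(), "x",np.round(np.percentile(z[:,0],[2,98])),"y",np.round(np.percentile(z[:,1],[2,98])))
E
```

```text
scene 105 [[5.4, 7.7, 41.1], [5.0, 10.9, 43.2], [11.1, -0.6, 43.5], [11.2, 1.5, 43.7], [10.3, 0.5, 44.6], [11.7, 3.7, 45.1], [5.9, 9.0, 45.6], [7.3, -6.9, 46.2], [10.9, 4.8, 46.3], [12.2, -2.6, 46.5], [11.1, 6.9, 46.7], [11.1, 2.7, 46.7]] x [ 5. 13.] y [-11.  14.]
top 26 [[-9.8, 3.4, 42.7], [-7.7, -9.5, 44.7], [-1.3, -15.6, 49.5], [-9.0, -9.0, 50.4], [-4.2, -16.3, 51.2], [-4.3, -14.0, 51.6], [-9.3, -7.1, 51.6], [-9.4, -4.7, 51.8], [-7.1, -9.7, 52.6], [-4.7, -12.1, 53.2], [-10.2, -3.5, 55.2], [-10.2, -1.1, 55.3]] x [-10.  -2.] y [-16.   1.]
wrist 1438 [[-10.4, -0.4, 42.7], [-10.8, 2.8, 42.8], [-11.0, 3.8, 43.2], [-10.9, 1.2, 43.3], [-10.4, -4.1, 43.3], [-10.9, 0.6, 43.5], [-10.8, -1.0, 43.7], [-10.4, -6.3, 43.7], [-11.1, 2.2, 43.7], [-11.1, 1.7, 43.7], [-11.0, 0.1, 43.8], [-11.4, 4.3, 43.8]] x [-12.  -6.] y [-14.  12.]
```

Three views agree that the real tips sit 43 mm above the reported TCP along the tool axis. I'll correct every height by that, descend and push again.

```bash
python3 -m handwheel '[{"translation":[0,0,5],"spin":0,"claw":255},{"translation":[0,0,12],"spin":0,"claw":255},{"translation":[0,0,20],"spin":0,"claw":255},{"translation":[0,0,28],"spin":0,"claw":255},{"translation":[0,0,34],"spin":0,"claw":255},{"translation":[0,0,37],"spin":0,"claw":255},{"translation":[0,-8,37],"spin":0,"claw":255},{"translation":[0,-18,37],"spin":0,"claw":255},{"translation":[0,-28,37],"spin":0,"claw":255},{"translation":[0,-35,37],"spin":0,"claw":255}]'
python3 -m handwheel '[{"translation":[0,-5,0],"spin":0,"claw":255},{"translation":[0,-12,0],"spin":0,"claw":255},{"translation":[0,-20,0],"spin":0,"claw":255},{"translation":[0,-28,0],"spin":0,"claw":255},{"translation":[0,-36,0],"spin":0,"claw":255},{"translation":[0,-44,0],"spin":0,"claw":255},{"translation":[0,-52,0],"spin":0,"claw":255},{"translation":[0,-60,0],"spin":0,"claw":255},{"translation":[0,-66,0],"spin":0,"claw":255},{"translation":[0,-70,0],"spin":0,"claw":255}]'
```

```text
time_s: 6.65
tcp_pos: [574.3, 307.4, 13.1]
tool_rot: [3.142, 0.001, -3.053]
contact_force: [0.4, -0.1, -0.6]
opening: -0.1
grasp_force: 0.0
time_s: 7.65
tcp_pos: [580.3, 238.2, 12.7]
tool_rot: [-3.141, 0.0, -3.053]
contact_force: [-0.0, 1.9, 2.3]
opening: 0.3
grasp_force: 1.2
```

```bash
python3 -m handwheel '[{"translation":[0,-3,0],"spin":0,"claw":255},{"translation":[0,-6,0],"spin":0,"claw":255},{"translation":[0,-9,0],"spin":0,"claw":255},{"translation":[0,-12,0],"spin":0,"claw":255},{"translation":[0,-14,0],"spin":0,"claw":255},{"translation":[0,-16,0],"spin":0,"claw":255},{"translation":[0,-17,0],"spin":0,"claw":255},{"translation":[0,-18,0],"spin":0,"claw":255},{"translation":[0,-19,0],"spin":0,"claw":255},{"translation":[0,-20,0],"spin":0,"claw":255}]'
python3 -m handwheel '[{"translation":[0,-1,0],"spin":0,"claw":255},{"translation":[0,-2,0],"spin":0,"claw":255},{"translation":[0,-3,0],"spin":0,"claw":255},{"translation":[0,-4,0],"spin":0,"claw":255},{"translation":[0,-5,0],"spin":0,"claw":255},{"translation":[0,-6,0],"spin":0,"claw":255},{"translation":[0,-7,0],"spin":0,"claw":255},{"translation":[0,-8,0],"spin":0,"claw":255},{"translation":[0,-8,0],"spin":0,"claw":255},{"translation":[0,-8,0],"spin":0,"claw":255}]'
```

```text
time_s: 8.65
tcp_pos: [581.9, 218.9, 12.6]
tool_rot: [-3.142, 0.0, -3.052]
contact_force: [0.2, 1.8, 1.5]
opening: -0.1
grasp_force: 1.1
time_s: 9.65
tcp_pos: [582.3, 214.9, 12.7]
tool_rot: [3.134, 0.001, -3.053]
contact_force: [1.2, 14.9, -0.3]
opening: 0.5
grasp_force: 7.2
```

The force jumped to 15 N and motion stalled, so the carriage is at its stop. I'll back off, rise clear and verify.

```bash
python3 -m handwheel '[{"translation":[0,4,0],"spin":0,"claw":255},{"translation":[0,14,0],"spin":0,"claw":255},{"translation":[0,28,0],"spin":0,"claw":255},{"translation":[0,40,0],"spin":0,"claw":255},{"translation":[0,45,-20],"spin":0,"claw":255},{"translation":[0,45,-55],"spin":0,"claw":255},{"translation":[0,45,-95],"spin":0,"claw":255},{"translation":[0,45,-130],"spin":0,"claw":255},{"translation":[0,45,-150],"spin":0,"claw":255},{"translation":[0,45,-155],"spin":0,"claw":255}]'
python3 - <<'E'
from h import *
from rig import bot,snapshot
a=.089; ex=np.array([np.cos(a),np.sin(a)]); ey=np.array([-np.sin(a),np.cos(a)])
s=snapshot("scene"); P=cloud(s).reshape(-1,3); u=P[:,:2]@ex; v=P[:,:2]@ey
m=(P[:,2]>66)&(P[:,2]<90)&(u>560)&(u<640)&(v>110)&(v<260); print(m.sum(),np.percentile(v[m],[2,50,98]),np.percentile(u[m],[2,98]))
o=bot.get_obs(); print(o["tcp_pos"],o["tool_rot"],o["contact_force"])
c,si=np.cos(o["tool_rot"][2]),np.sin(o["tool_rot"][2]); d=np.array([562,28])-o["tcp_pos"][:2]
print("tool dx,dy",d@[c,si],d@[si,-c])
E
```

```text
time_s: 10.65
tcp_pos: [580.3, 257.0, 171.6]
tool_rot: [3.141, 0.006, -3.052]
contact_force: [0.5, 1.0, -0.7]
opening: 0.0
grasp_force: 0.0
233 [139.24721283 145.09489936 149.22308249] [570.04729161 628.66472229]
[579.70637207 256.68133925 170.25811096] [ 3.1409067   0.00405613 -3.0520879 ] [ 0.77859761 -0.20804591 -0.03305804]
tool dx,dy 38.076244517301355 -226.18326670810154
```

The face travelled 85 mm and rests against its stop. Next is over the window.

```bash
python3 -m handwheel '[{"translation":[2,-10,0],"spin":0,"claw":255},{"translation":[6,-35,0],"spin":0,"claw":255},{"translation":[11,-65,0],"spin":0,"claw":255},{"translation":[17,-100,0],"spin":0,"claw":255},{"translation":[23,-135,0],"spin":0,"claw":255},{"translation":[29,-170,0],"spin":0,"claw":255},{"translation":[33,-197,0],"spin":0,"claw":255},{"translation":[36,-215,0],"spin":0,"claw":255},{"translation":[38,-224,0],"spin":0,"claw":255},{"translation":[38,-226,0],"spin":0,"claw":255}]'
python3 - <<'E'
from h import *
from rig import bot,snapshot
o=bot.get_obs(); T=np.array(o["tcp_pos"]); print(T,o["tool_rot"],o["contact_force"])
for n in ("scene","wrist"):
    s=snapshot(n); P=cloud(s); Q=P-T
    m=(abs(Q[...,:2])<25).all(-1)&(Q[...,2]>30)&(Q[...,2]<75); z=Q[m]; print(n,len(z),np.sort(z[:,2])[:5],np.percentile(z[:,:2],[2,98],axis=0))
    cv2.imwrite(f"pics/{n}4.png",s["pixels"])
    c=s["R"]@(T+[0,0,43])+s["t"]; print(c[0]/c[2]*s["fx"]+s["cx"],c[1]/c[2]*s["fy"]+s["cy"])
a=cv2.imread("pics/scene4.png")[130:270,250:450]; b=cv2.imread("pics/wrist4.png")
cv2.imwrite("pics/c4.png",np.vstack([cv2.resize(a,(400,280)),cv2.resize(b,(400,250))]))
E
```

```text
time_s: 11.7
tcp_pos: [559.6, 26.4, 165.7]
tool_rot: [3.141, -0.003, -3.054]
contact_force: [-0.7, -0.0, -0.8]
opening: -0.3
grasp_force: 0.0
[559.59674699  26.4261681  165.67800675] [ 3.14109908 -0.00314122 -3.05407152] [-0.67878079 -0.03167991 -0.80958904]
scene 140 [40.46437714 41.1581714  41.71628539 41.85886275 42.8756884 ] [[ -1.06003249 -11.7968622 ]
 [ 12.60293386  14.78605101]]
335.5916400616905 167.00823640702043
wrist 1420 [43.24624892 43.9167233  44.04624206 44.09095692 44.09344748] [[-11.35482806 -13.00631674]
 [ -5.23934323  12.84217288]]
316.5468378598125 252.8086807121367
```

View pics/c4.png

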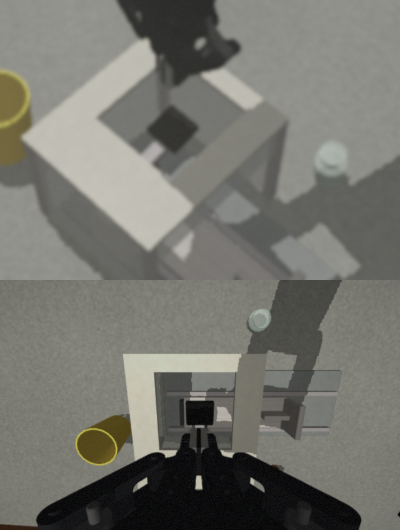

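The tips hang centred over the window. The pad is at (172,128) in the upper crop and (200,412) in the lower one, well inside the frame. I'll go down to just above the pad.

```bash
python3 -m handwheel '[{"translation":[-1,1,5],"spin":0,"claw":255},{"translation":[-2,2,14],"spin":0,"claw":255},{"translation":[-2,2,24],"spin":0,"claw":255},{"translation":[-2,2,34],"spin":0,"claw":255},{"translation":[-2,2,44],"spin":0,"claw":255},{"translation":[-2,2,52],"spin":0,"claw":255},{"translation":[-2,2,58],"spin":0,"claw":255},{"translation":[-2,2,62],"spin":0,"claw":255},{"translation":[-2,2,65],"spin":0,"claw":255},{"translation":[-2,2,66],"spin":0,"claw":255}]'
```

```text
time_s: 12.8
tcp_pos: [562.7, 29.4, 101.5]
tool_rot: [3.142, 0.0, -3.053]
contact_force: [-1.1, -0.1, -0.0]
opening: -0.1
grasp_force: 0.0
```

```bash
python3 -m handwheel '[{"translation":[0,0,3],"spin":0,"claw":255},{"translation":[0,0,7],"spin":0,"claw":255},{"translation":[0,0,11],"spin":0,"claw":255},{"translation":[0,0,15],"spin":0,"claw":255},{"translation":[0,0,19],"spin":0,"claw":255},{"translation":[0,0,22],"spin":0,"claw":255},{"translation":[0,0,25],"spin":0,"claw":255},{"translation":[0,0,28],"spin":0,"claw":255},{"translation":[0,0,30],"spin":0,"claw":255},{"translation":[0,0,30],"spin":0,"claw":255}]'
```

```text
time_s: 13.8
tcp_pos: [561.3, 29.3, 71.3]
tool_rot: [-3.142, -0.004, -3.052]
contact_force: [-7.8, -0.3, 7.2]
opening: 0.1
grasp_force: 4.3
```

```bash
python3 -m handwheel '[{"translation":[0,0,1],"spin":0,"claw":255},{"translation":[0,0,2],"spin":0,"claw":255},{"translation":[0,0,3],"spin":0,"claw":255},{"translation":[0,0,4],"spin":0,"claw":255},{"translation":[0,0,5],"spin":0,"claw":255},{"translation":[0,0,6],"spin":0,"claw":255},{"translation":[0,0,6],"spin":0,"claw":255},{"translation":[0,0,6],"spin":0,"claw":255},{"translation":[0,0,6],"spin":0,"claw":255},{"translation":[0,0,6],"spin":0,"claw":255}]'
```

```text
time_s: 14.8
tcp_pos: [561.4, 29.3, 69.7]
tool_rot: [-3.141, -0.004, -3.052]
contact_force: [-19.2, -0.5, 26.9]
opening: -0.3
grasp_force: 14.9
```

The lever is hard on its stop. I'll ease off slightly, hold about 2 s, then release.

```bash
H='x'; python3 -m handwheel '[{"translation":[0,0,-1],"spin":0,"claw":255},{"translation":[0,0,-1],"spin":0,"claw":255},{"translation":[0,0,-1],"spin":0,"claw":255},{"translation":[0,0,-1],"spin":0,"claw":255},{"translation":[0,0,-1],"spin":0,"claw":255},{"translation":[0,0,-1],"spin":0,"claw":255},{"translation":[0,0,-1],"spin":0,"claw":255},{"translation":[0,0,-1],"spin":0,"claw":255},{"translation":[0,0,-1],"spin":0,"claw":255},{"translation":[0,0,-1],"spin":0,"claw":255}]'
python3 -m handwheel '[{"translation":[0,0,0],"spin":0,"claw":255},{"translation":[0,0,0],"spin":0,"claw":255},{"translation":[0,0,0],"spin":0,"claw":255},{"translation":[0,0,0],"spin":0,"claw":255},{"translation":[0,0,0],"spin":0,"claw":255},{"translation":[0,0,0],"spin":0,"claw":255},{"translation":[0,0,0],"spin":0,"claw":255},{"translation":[0,0,0],"spin":0,"claw":255},{"translation":[0,0,0],"spin":0,"claw":255},{"translation":[0,0,0],"spin":0,"claw":255}]'
python3 -m handwheel '[{"translation":[0,0,-4],"spin":0,"claw":255},{"translation":[0,0,-9],"spin":0,"claw":255},{"translation":[0,0,-14],"spin":0,"claw":255},{"translation":[0,0,-20],"spin":0,"claw":255},{"translation":[0,0,-28],"spin":0,"claw":255},{"translation":[0,0,-40],"spin":0,"claw":255},{"translation":[0,0,-55],"spin":0,"claw":255},{"translation":[0,0,-75],"spin":0,"claw":255},{"translation":[0,0,-95],"spin":0,"claw":255},{"translation":[0,0,-105],"spin":0,"claw":255}]'
python3 - <<'E'
from h import *
from rig import bot,snapshot
a=.089; ex=np.array([np.cos(a),np.sin(a)]); ey=np.array([-np.sin(a),np.cos(a)])
s=snapshot("scene"); P=cloud(s).reshape(-1,3); u=P[:,:2]@ex; v=P[:,:2]@ey
m=(P[:,2]>66)&(P[:,2]<90)&(u>560)&(u<640)&(v>110)&(v<260); print(np.percentile(v[m],[2,50,98]))
c=s["pixels"]; cv2.imwrite("pics/s5.png",c)
print(bot.get_obs()["contact_force"])
E
```

```text
time_s: 15.8
tcp_pos: [561.4, 29.3, 69.8]
tool_rot: [-3.141, -0.004, -3.052]
contact_force: [-15.8, -0.5, 22.1]
opening: 0.1
grasp_force: 12.6
time_s: 16.8
tcp_pos: [561.4, 29.3, 69.8]
tool_rot: [-3.141, -0.004, -3.052]
contact_force: [-16.0, -1.5, 22.5]
opening: -0.3
grasp_force: 12.6
time_s: 17.8
tcp_pos: [563.6, 29.4, 174.4]
tool_rot: [-3.141, 0.003, -3.052]
contact_force: [0.5, 0.5, 0.1]
opening: 0.1
grasp_force: 0.0
[139.15826412 145.30216191 149.30155434]
[ 0.881955   -0.44259547  1.20456759]
```

View pics/s5.png

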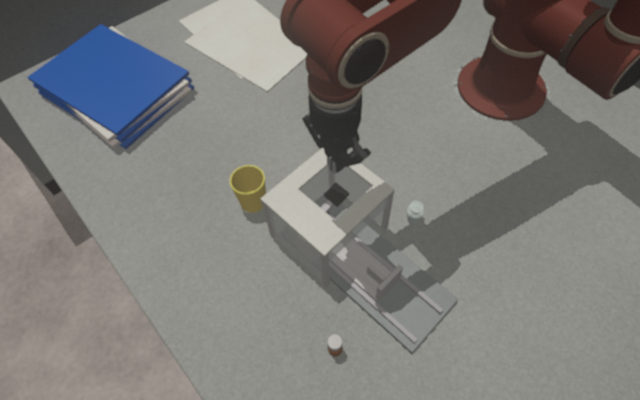

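The picture shows the lever pad back up at (338,193) and the carriage home with its plate at (388,280). The vial (335,345), cup (248,188) and stopper (416,210) stand where they were, and the arm is clear above.

```bash
python3 -c "
from rig import order
print(order.sign_off())"
```

```text
the job is handed in; nothing more can be done
None
```

I pushed the carriage home, then pressed the lever to its stop, held it for about 2 s and let it spring back up. The first push passed over the carriage because the real fingertips sit 43 mm above the reported TCP; after I corrected for that, the loose things still stood in place and no guard contact was reported. I handed the job in at about 18 s, with no verdict returned.

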